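# Close the clock drums with their caps

### The arm

A 7-joint arm with a two-finger parallel gripper is mounted at the origin on the work surface. World frame = base frame: x ahead of the robot, y to its left, z up, the work surface at z = 0. Lengths are in m, angles in rad, forces in N, time in s.
With the tool pointing down it reaches from about 0.425 to 0.95 m from the base axis. Payload 4.7 kg.
Tool frame: the origin (TCP) lies on the centre line of the jaws, within the pads' length; the fingertips stand robot.nose_length ahead of it and the grasp point (between the pads) lies 8 mm behind it (robot.nose_length is the distance from the TCP to the fingertips, in m); z points along the fingers, x is the direction in which the jaws open and shut, and the axes are right-handed (so a half turn about z gives the same grasp; the last joint's range is limited). The gripper opens to 85 mm and grips with 20 to 120 N. Pads are 22 mm wide; open, the fingers measure 114 mm over their backs; the gripper's body (76 mm by 85 mm) begins 54 mm behind the grasp point. The pads swing forward as they close: fully open they stand 13 mm farther back than shut.
Start: joints at [1.3, 0.469, -0.049, 1.532, 0.024, 1.141, -0.082], TCP at [0.162, -0.655, 0.242] pointing down, gripper open.
Joint ranges: [-2.59, 2.59], [-0.33, 1.99], [-1.39, 1.29], [0.1, 2.45], [-1.04, 4.18], [0.21, 1.99], [-2.66, 2.66]. Speed limits (rad/s): [2.57, 2.57, 3.14, 3.14, 3.14, 3.14, 3.14].

### API

Orientations are given as [roll, pitch, yaw] about the fixed x, y, z axes, in that order (R = Rz(yaw) Ry(pitch) Rx(roll)).
In Python, from plant import robot gives the robot as it stands. Calls block until the motion is done:
- robot.goto(position, orientation): joint-space move of the TCP to a pose.
- robot.move_straight(position, vel=0.15, attitude=None, contact_N=None): straight line of the TCP; attitude=None keeps the orientation; vel is the mean speed in m/s. With contact_N (N) it stops when the force on the tool has changed by that much, and returns True; else False.
- robot.move_joints(angles): joint-space move.
- robot.grip(opening, strength=None): opening from 0.0 (shut) to 1.0 (fully open); strength is the grip in N (None keeps the last); returns when the fingers have stopped.
- robot.sleep(seconds).
- robot.inverse_kinematics(position, orientation): joint angles nearest the present ones, or None.
- robot.sense(): the state.
- robot.grab_frame(name): name is "side" or "top" or "wrist"; returns a dict with "image" (420x560x3 uint8, red, green, blue), "range_z" (420x560 float32, m along the optical axis (not along the pixel's ray), 0 where there is no reading), "fx", "fy", "cx", "cy" (pixels), "dist_coeffs" ([k1, k2, p1, p2, k3] as OpenCV has them; the pictures are not rectified), "R" (3x3) and "t" (3): a world point X has camera coordinates R X + t. Camera axes: x right, y down, z forward; pixel columns grow to the right and rows downward; lengths in m; the calibration is good to about 2 mm. A picture is of the moment at which its call begins.
A pose or a line that the arm cannot do raises robot.IKError and nothing moves.
- robot.close_job(): hands the job in, once; it reports no verdict.
The state is a dict: "t": time; "joint_pos": joint angles; "joint_velocities": joint speeds; "effort": joint torques, N m; "tcp_pos": TCP position; "tcp_rot": TCP orientation; "wrist_force": force on the tool from outside, world axes, zero at the start; "torque": the same for the moment, N m; "opening": opening from 0.0 (shut) to 1.0 (fully open).
Only numpy, scipy, OpenCV 4.12 (cv2) and the standard library are available. Lean on these libraries where they do the work, as an engineer would, in place of code of your own. Each camera call takes 0.05 s, during which the arm holds its last target. There are 200 camera calls.

### The job

The knobs have been pressed into the four steel clock drum caps, which are piled on the wooden block by size. Take the pile apart and close each open clock drum with the cap of its own size, the smallest cap on the smallest drum and so on up, collar down in the drum and disc flat on the rim; set each down gently rather than dropping it, for there is clockwork inside. Let go of them all, and leave the green glass jar and the bronze pulley where they stand.

Things in the scene. Friction and masses are not known exactly. Their poses are not given: they have to be found in the camera images.
- cap_small: steel drum cap, smallest, top of the pile: disc 82 mm across, 4 thick; on top a round knob 18 mm across, 20 tall (grip it); below a hollow tapered collar 24 mm tall, 47 mm across at the disc, 36 at its open foot. About 120 g. Origin on the axis at the collar's foot, z up: disc top at 28 mm, knob top at 48 mm. Each cap's foot rests on the disc below, 28 mm a step.
- cap_medium: steel drum cap, second from the top of the pile: disc 98 mm across, 4 thick; on top a round knob 18 mm across, 20 tall (grip it); below a hollow tapered collar 24 mm tall, 63 mm across at the disc, 52 at its open foot. About 170 g. Origin on the axis at the collar's foot, z up: disc top at 28 mm, knob top at 48 mm. Each cap's foot rests on the disc below, 28 mm a step.
- cap_large: steel drum cap, third from the top of the pile: disc 114 mm across, 4 thick; on top a round knob 18 mm across, 20 tall (grip it); below a hollow tapered collar 24 mm tall, 79 mm across at the disc, 68 at its open foot. About 230 g. Origin on the axis at the collar's foot, z up: disc top at 28 mm, knob top at 48 mm. Each cap's foot rests on the disc below, 28 mm a step.
- cap_largest: steel drum cap, largest, bottom of the pile: disc 130 mm across, 4 thick; on top a round knob 18 mm across, 20 tall (grip it); below a hollow tapered collar 24 mm tall, 95 mm across at the disc, 84 at its open foot. About 300 g. Origin on the axis at the collar's foot, z up: disc top at 28 mm, knob top at 48 mm. Stands on a round wooden block, 136 mm across, 40 tall.
- drum_small: open clock drum, fixed: 68 mm outside, 62 mm bore, rim 80 mm above the shelf, open 35 mm deep; foot 86 mm across; paper chart and brass clip bar round it. Takes the 82 mm cap. Origin on the axis at the underside, z up. Cap home: disc flat on the rim, cap's origin 56 mm above this origin; it goes home freely up to 6 mm off centre, the taper eases it in from a little more.
- drum_medium: open clock drum, fixed: 84 mm outside, 78 mm bore, rim 80 mm above the shelf, open 35 mm deep; foot 102 mm across; paper chart and brass clip bar round it. Takes the 98 mm cap. Origin on the axis at the underside, z up. Cap home: disc flat on the rim, cap's origin 56 mm above this origin; it goes home freely up to 6 mm off centre, the taper eases it in from a little more.
- drum_large: open clock drum, fixed: 100 mm outside, 94 mm bore, rim 80 mm above the shelf, open 35 mm deep; foot 118 mm across; paper chart and brass clip bar round it. Takes the 114 mm cap. Origin on the axis at the underside, z up. Cap home: disc flat on the rim, cap's origin 56 mm above this origin; it goes home freely up to 6 mm off centre, the taper eases it in from a little more.
- drum_largest: open clock drum, fixed: 116 mm outside, 110 mm bore, rim 80 mm above the shelf, open 35 mm deep; foot 134 mm across; paper chart and brass clip bar round it. Takes the 130 mm cap. Origin on the axis at the underside, z up. Cap home: disc flat on the rim, cap's origin 56 mm above this origin; it goes home freely up to 6 mm off centre, the taper eases it in from a little more.
- jar: closed green glass jar, 66 mm across, 92 mm tall, loose, standing among the drums; leave it alone. Origin at the centre of its underside, z up.
- pulley: bronze V-groove pulley lying flat, 76 mm across, 34 mm tall, loose, among the drums; leave it alone. Origin at the centre of its underside, z up.

How it is judged:
By the outcome, as a careful person would: the job done as asked, in the order asked, and still so for the second after the job is handed in, with the robot touching nothing.
It also fails if it takes over 120 s, if anything falls off the work surface, if the arm or the gripper's body presses on something with over 40 N, if the wrist force passes 120 N, or if a joint passes its speed limit or range.

## Working session

There is one attempt and no reset: what is moved stays moved. The work goes in short steps, each a Python script; the robot and the scene stay as the last script left them, time stands still between calls to the robot, and variables do not carry over. Pictures are saved under pics/ and viewed, about 12 in all and at most 16, crops included, and the job is handed in when it is done.

```bash
mkdir -p pics; ls
python3 - <<'E'
from plant import robot
import cv2,numpy as np
s=robot.sense();print(s, robot.nose_length)
for n in("top","side"):
    f=robot.grab_frame(n);cv2.imwrite(f"pics/{n}0.png",f["image"][:,:,::-1]);np.savez(f"pics/{n}0.npz",**f)
    print(n,f["fx"],f["fy"],f["cx"],f["cy"],f["dist_coeffs"],-np.array(f["R"]).T@f["t"],f["R"])
E
```

```text
pics
{'t': 0.0, 'joint_pos': array([ 1.30011904,  0.46946314, -0.04857639,  1.53368849,  0.02410904,
        1.14100848, -0.0823129 ]), 'joint_velocities': array([-0.00116325, -0.00069435,  0.00075016, -0.0006795 ,  0.0007344 ,
        0.00058024,  0.00028831]), 'effort': array([-7.76244287e-04, -5.10323167e+01, -4.69549012e-02, -2.37716478e+01,
        1.06591676e-02,  7.55999121e-03, -4.30508962e-07]), 'tcp_pos': array([ 0.16147728, -0.65482065,  0.24124902]), 'tcp_rot': array([ 3.14150293e+00,  1.97952727e-03, -1.32901329e+00]), 'wrist_force': array([0.03264631, 0.172397  , 0.6311017 ]), 'torque': array([0.000772  , 0.02795046, 0.00765291]), 'opening': 0.9993396296857862} 0.011
top 442.4841888746864 442.4841888746864 281.6838511088857 205.1115283907037 [-0.12200785  0.          0.          0.          0.        ] [ 0.37464288 -0.00942696  1.13029903] [[-0.00829118 -0.99953422 -0.02936998]
 [-0.98824736  0.01267377 -0.1523369 ]
 [ 0.15263817  0.02776175 -0.98789214]]
side 433.31531197769317 433.31531197769317 278.60124123789353 208.08206363685497 [-0.00812364  0.          0.          0.          0.        ] [0.21087741 0.43004636 0.75850384] [[-0.81113402 -0.58481052  0.00763251]
 [-0.46611046  0.63850387 -0.6124164 ]
 [ 0.35327417 -0.50030936 -0.79049851]]
```

View pics/top0.png

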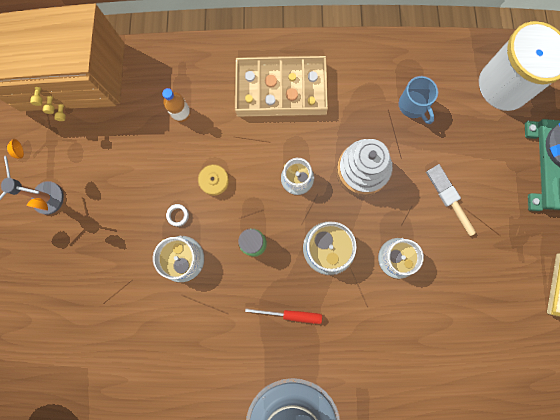

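View pics/side0.png

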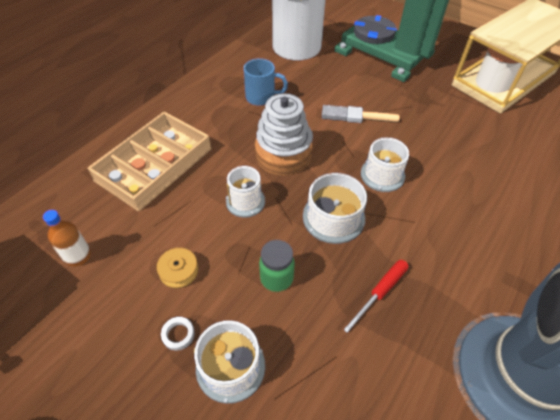

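The top view shows the pile at (366,165). The drums are at (297,175), (401,257), (178,258) and (330,247), the jar at (252,242) and the pulley at (213,180). I'll fit the rims and knob from the depth images in both views.

```bash
cat > h.py <<'E'
import numpy as np,cv2
from scipy.optimize import least_squares
def rays(f,uv):
    K=np.array([[f["fx"],0,f["cx"]],[0,f["fy"],f["cy"]],[0,0,1.]])
    n=cv2.undistortPoints(np.asarray(uv,float).reshape(-1,1,2),K,np.array(f["dist_coeffs"],float)).reshape(-1,2)
    return np.c_[n,np.ones(len(n))]
def cloud(f):
    h,w=f["range_z"].shape;u,v=np.meshgrid(np.arange(w),np.arange(h))
    p=rays(f,np.stack([u,v],-1))*np.array(f["range_z"]).reshape(-1,1)
    X=(p-np.array(f["t"]))@np.array(f["R"])
    X[np.array(f["range_z"]).ravel()<=0]=np.nan
    return X.reshape(h,w,3)
def circ(P):
    c0=[*P.mean(0),.04]
    r=least_squares(lambda c:np.hypot(P[:,0]-c[0],P[:,1]-c[1])-c[2],c0,loss='soft_l1',f_scale=.001)
    return r.x,np.sqrt(np.median(r.fun**2))
E
python3 - <<'E'
from h import *
for n in("top","side"):
    f=np.load(f"pics/{n}0.npz");X=cloud(f)
    ok=np.isfinite(X[...,2]);t=ok&(X[...,0]>.3)&(X[...,0]<.8)&(abs(X[...,1])<.4)
    print(n,"table z",np.median(X[t][:,2]))
    m=t&(X[...,2]>.015)
    k,l,st,c=cv2.connectedComponentsWithStats(m.astype(np.uint8))
    for i in range(1,k):
        if st[i,4]<120: continue
        P=X[l==i];zt=np.percentile(P[:,2],99)
        R=P[(P[:,2]>zt-.008)]
        print(st[i],'zmax %.3f'%P[:,2].max(),'p99 %.3f'%zt,'circ',*[np.round(a,4) for a in circ(R[:,:2])],'bbox',R[:,:2].min(0).round(3),R[:,:2].max(0).round(3))
        if zt>.13 :
            for z in(.068,.096,.124,.152,.17):
                Q=P[abs(P[:,2]-z)<.005];
                if len(Q)>3: print(z,len(Q),np.median(Q[:,2]).round(4),circ(Q[:,:2]),((Q.min(0)+Q.max(0))/2).round(4),(Q.max(0)-Q.min(0)).round(4))
E
```

```text
top table z 0.0010047992062234125
[164  95  25  26 372] zmax 0.142 p99 0.141 circ [-48.4603   2.5828  49.3108] 0.0014 bbox [0.795 0.286] [0.8 0.3]
0.068 28 0.0673 (array([0.80487522, 0.2938868 , 0.02448425]), np.float64(0.0007162061630311247)) [0.7886 0.2912 0.0682] [0.0181 0.0433 0.0096]
0.096 71 0.0956 (array([0.81184951, 0.29336282, 0.02426979]), np.float64(0.0020520063363245085)) [0.7915 0.2935 0.096 ] [0.0167 0.042  0.0099]
0.124 9 0.1268 (array([0.80811312, 0.29338037, 0.01275042]), np.float64(0.00036891772028178026)) [0.7971 0.293  0.124 ] [0.0048 0.0181 0.0097]
[403  98  33  26 401] zmax 0.095 p99 0.094 circ [ 0.8175 -0.3346  0.0357] 0.0011 bbox [ 0.78  -0.367] [ 0.8   -0.302]
[236 107  92   8 532] zmax 0.050 p99 0.049 circ [11.2269  0.0361 10.4319] 0.0016 bbox [ 0.792 -0.098] [0.799 0.138]
[ 337  139   55   57 2462] zmax 0.176 p99 0.172 circ [ 0.6356 -0.1867  0.0062] 0.0015 bbox [ 0.628 -0.195] [ 0.646 -0.179]
0.068 452 0.068 (array([ 0.63808337, -0.18851001,  0.06111253]), np.float64(0.003152932437721153)) [ 0.6268 -0.1875  0.0678] [0.1129 0.1275 0.0089]
0.096 393 0.0959 (a
[... 3205 characters left out ...]
59, 0.01936433]), np.float64(0.0016824377702372752)) [0.7919 0.2916 0.096 ] [0.0162 0.0395 0.0099]
0.124 34 0.1264 (array([0.80711443, 0.29088479, 0.01183817]), np.float64(0.0005925821355776631)) [0.7965 0.2911 0.1241] [0.0061 0.0194 0.0091]
[ 259  240   35   50 1427] zmax 0.094 p99 0.093 circ [0.4515 0.0944 0.0208] 0.0052 bbox [0.423 0.064] [0.481 0.123]
[ 157  248   40   36 1075] zmax 0.036 p99 0.035 circ [0.617  0.1971 0.0258] 0.0072 bbox [0.578 0.159] [0.654 0.235]
[161 317  32  30 248] zmax 0.019 p99 0.018 circ [0.5275 0.2913 0.024 ] 0.0018 bbox [0.501 0.264] [0.554 0.319]
[ 194  322   66   73 3774] zmax 0.084 p99 0.081 circ [0.4144 0.2804 0.0481] 0.0007 bbox [0.365 0.231] [0.465 0.33 ]
```

Both views agree to within 2 mm, and the fitted radii identify each drum. Next I'll go above the pile and take one close look.

```bash
cat >> h.py <<'E'
DR=dict(small=(.6194,-.0185),medium=(.4098,-.2716),large=(.4140,.2807),largest=(.4376,-.0972))
Z0=dict(small=.124,medium=.096,large=.068,largest=.040)  # cap origin in pile
PILE=(.6365,-.187)
def att(p): return [np.pi,0,float(np.arctan2(p[1],p[0]))]
E
python3 - <<'E'
from h import *
from plant import robot
robot.goto([*PILE,.30],att(PILE)); robot.grip(.5,40)
f=robot.grab_frame("wrist");cv2.imwrite("pics/w1.png",f["image"][:,:,::-1]);np.savez("pics/w1.npz",**f)
s=robot.sense();print(s["t"],s["tcp_pos"],s["tcp_rot"],s["opening"],s["wrist_force"])
X=cloud(f).reshape(-1,3);X=X[np.isfinite(X[:,2])&(np.hypot(X[:,0]-PILE[0],X[:,1]-PILE[1])<.08)]
for z in(.172,.152,.124,.096,.068):
    Q=X[abs(X[:,2]-z)<.003]
    if len(Q)>20: c=cv2.minEnclosingCircle((Q[:,:2]*1000).astype(np.float32));print(z,len(Q),np.median(Q[:,2]),c)
E
```

```text
3.025 [ 0.63647889 -0.18699789  0.3000095 ] [ 3.14156351e+00  2.99094405e-05 -2.85764013e-01] 0.5007244685869606 [-0.78707386 -0.78450616 -0.03728396]
0.172 352 0.17115701350036033 ((639.1528930664062, -188.70701599121094), 8.854668617248535)
0.152 6245 0.15141014235745995 ((639.1907348632812, -188.78265380859375), 41.026092529296875)
0.124 1750 0.12334234739257544 ((639.6329345703125, -188.14413452148438), 48.7198600769043)
0.096 1670 0.0954198651201571 ((640.2923583984375, -187.41871643066406), 56.754234313964844)
0.068 1207 0.06749634676132396 ((636.79296875, -189.2232208251953), 64.7085952758789)
```

View pics/w1.png

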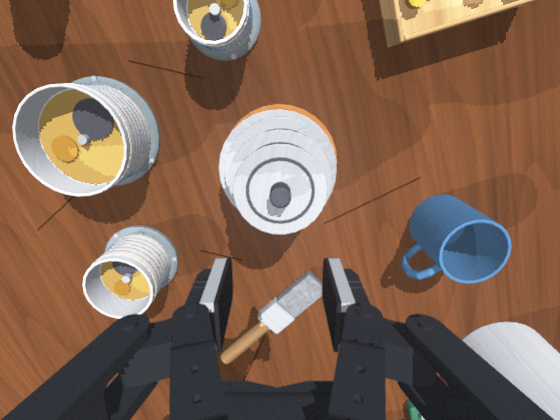

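The wrist view shows the knob at (280,195), between the jaw lines and with clear space around it. It puts the knob at (0.639,-0.189), 3 mm from the fixed cameras, so I'll use (0.638,-0.188). Now the small cap.

```bash
cat >> h.py <<'E'
PILE=(.638,-.188); GR=.028+.0135; CARRY=.27
def pick(robot,k):
    z=Z0[k]+GR
    robot.move_straight([*PILE,z+.04],vel=.2)
    c=robot.move_straight([*PILE,z],vel=.05,contact_N=6)
    s=robot.sense();print(k,"down",c,s["tcp_pos"],"t",s["t"])
    robot.grip(0.,50); s=robot.sense();print("grip",s["opening"],s["tcp_pos"],s["wrist_force"])
    zg=s["tcp_pos"][2]
    robot.move_straight([*PILE,z+.035],vel=.06);robot.move_straight([*PILE,CARRY],vel=.15)
    s=robot.sense();print("lifted",s["opening"],s["wrist_force"]);return zg
def place(robot,k,zg):
    p=DR[k];h=zg-Z0[k]+.056
    robot.move_straight([*p,CARRY],vel=.25,attitude=att(p))
    robot.move_straight([*p,h+.035],vel=.15)
    c=robot.move_straight([*p,h+.002],vel=.04,contact_N=6)
    s=robot.sense();print("near",c,s["tcp_pos"]-[*p,h],s["wrist_force"])
    if c and s["tcp_pos"][2]-h>.004: print("EARLY CONTACT");return False
    c=robot.move_straight([*p,h-.002],vel=.01,contact_N=3)
    s=robot.sense();print("seat",c,s["tcp_pos"]-[*p,h],s["wrist_force"]);return True
def release(robot,k):
    p=DR[k];z=robot.sense()["tcp_pos"][2]
    robot.grip(.5);robot.move_straight([*p,z+.05],vel=.1);robot.move_straight([*p,CARRY],vel=.25)
    print("released t",robot.sense()["t"])
E
python3 - <<'E'
from h import *
from plant import robot
zg=pick(robot,"small")
f=robot.grab_frame("side");cv2.imwrite("pics/s1.png",f["image"][:,:,::-1]);print(zg)
E
```

```text
small down False [ 0.63829286 -0.18798082  0.16581757] t 4.6
grip 0.18605201605311225 [ 0.63835969 -0.18807195  0.16605633] [0.90470618 0.31307982 1.71798243]
lifted 0.188432179385194 [-0.77165748 -0.75128362 -1.93722151]
0.16605632694823644
```

View pics/s1.png

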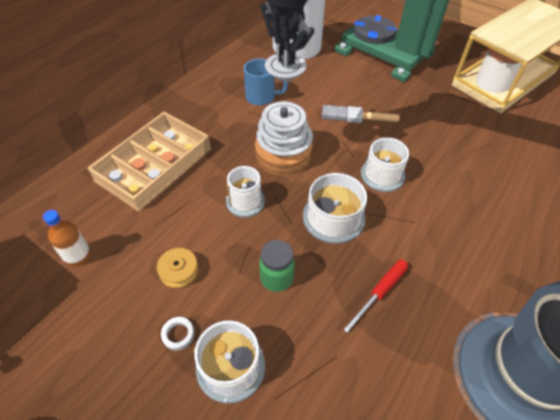

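The small cap hangs level at (287,65), and the pile stays put at (284,130). I'll place it and check seating.

Run:
```python
from h import *
from plant import robot
ok=place(robot,"small",.16606)
f=robot.grab_frame("side");cv2.imwrite("pics/s2.png",f["image"][60:270,130:410,::-1].repeat(2,0).repeat(2,1))
```

```text
near False [0.00022493 0.00010533 0.0022163 ] [-0.27318424 -0.68343849 -1.87247865]
seat True [4.05249709e-04 5.26335972e-05 4.04849331e-04] [-0.10253648  0.37100071  5.23192286]
```

View pics/s2.png

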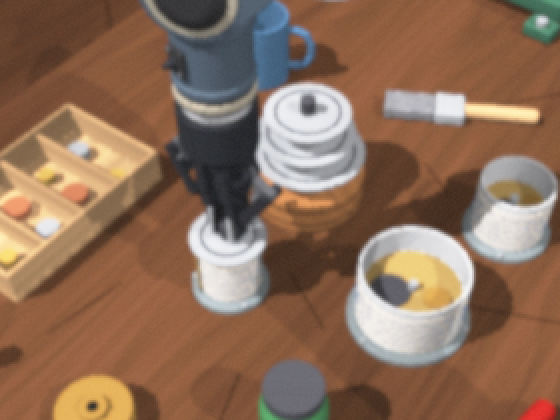

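The crop shows the small cap flat on its drum at (228,240), with contact 0.4 mm from the expected height. Release, then recheck the next knob with the wrist camera and lift the medium cap.

```bash
cat >> h.py <<'E'
def look(robot,k):
    robot.move_straight([*PILE,CARRY],vel=.25,attitude=att(PILE))
    X=cloud(robot.grab_frame("wrist")).reshape(-1,3);X=X[np.isfinite(X[:,2])&(np.hypot(X[:,0]-PILE[0],X[:,1]-PILE[1])<.08)]
    for z in(Z0[k]+.048,Z0[k]+.028):
        Q=X[abs(X[:,2]-z)<.004]
        print("look",z,len(Q),np.median(Q[:,2]) if len(Q) else 0,cv2.minEnclosingCircle((Q[:,:2]*1000).astype(np.float32)) if len(Q)>5 else 0)
E
python3 - <<'E'
from h import *
from plant import robot
release(robot,"small")
look(robot,"medium")
zg=pick(robot,"medium")
if place(robot,"medium",zg):
  f=robot.grab_frame("side");cv2.imwrite("pics/s3.png",f["image"][60:270,160:440,::-1].repeat(2,0).repeat(2,1))
E
```

```text
released t 11.2583
look 0.14400000000000002 366 0.14312521190674674 ((639.5084228515625, -188.31993103027344), 9.004364967346191)
look 0.124 9203 0.12350925501664323 ((639.5624389648438, -188.43496704101562), 48.98005676269531)
medium down False [ 0.63830202 -0.18796102  0.13780138] t 13.7
grip 0.18540344689580038 [ 0.63855748 -0.1880994   0.1381344 ] [ 0.32340579 -0.44225282  1.78703643]
lifted 0.18875703774404554 [-0.56007559  0.75636114 -2.48671542]
near False [ 2.04535579e-04 -5.21171585e-05  2.12889010e-03] [ 0.15629209 -0.2366194  -1.61306356]
seat True [ 0.00030615 -0.00019044  0.00017679] [ 0.0869626  -0.07998008  4.47820213]
```

View pics/s3.png

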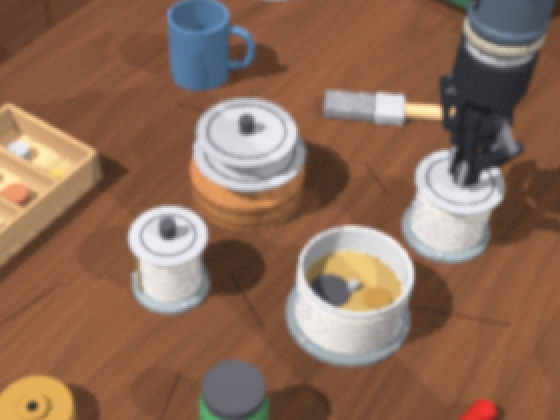

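The small cap sits flat at (168,235) and the medium cap is down on its drum at (460,185). Next is the large cap.

Run:
```python
from h import *
from plant import robot
release(robot,"medium")
look(robot,"large")
zg=pick(robot,"large")
if place(robot,"large",zg):
  release(robot,"large"); look(robot,"largest"); zg=pick(robot,"largest");print(zg)
f=robot.grab_frame("side");cv2.imwrite("pics/s4.png",f["image"][:,:,::-1])
```

```text
released t 20.7833
look 0.116 308 0.11517156010890484 ((640.1968994140625, -187.4735870361328), 9.025010108947754)
look 0.096 10894 0.09559795147497016 ((640.1767578125, -187.66055297851562), 56.94148254394531)
large down False [ 0.63828803 -0.18796878  0.10979046] t 23.6583
grip 0.1872895717716139 [ 0.63849322 -0.18808761  0.11014986] [0.37935992 0.2305609  2.58385536]
lifted 0.18625885479409235 [-0.67629053 -0.30397199 -2.73903191]
near False [0.0001189  0.00019196 0.00215297] [-0.00925326  0.2718984  -2.04427553]
seat True [0.00027249 0.0001995  0.00011646] [-0.14881329  0.30940813  5.44111347]
released t 31.975
look 0.088 257 0.08730350841547768 ((636.8035888671875, -189.2548828125), 8.836849212646484)
look 0.068 12028 0.06767152599855264 ((636.7403564453125, -189.49972534179688), 64.91561126708984)
largest down False [ 0.63830301 -0.18796552  0.08180254] t 36.0917
grip 0.18283653535915803 [ 0.63806739 -0.1879825   0.08207068] [-1.06994176  0.65472434  3.29479752]
lifted 0.18823503152738458 [-0.06294375 -0.1476402  -2.15619879]
0.08207068247063135
```

View pics/s4.png

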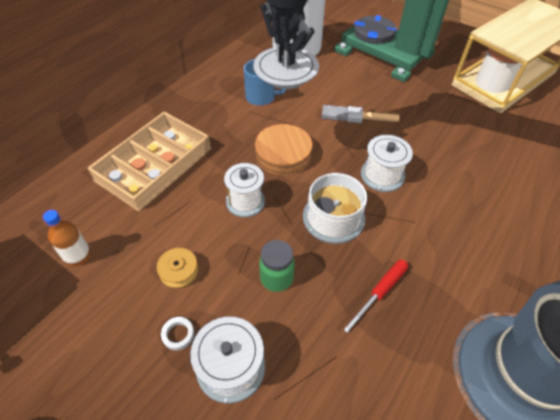

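Three caps are seated, at (244,185), (389,153) and (228,350), and the block at (284,147) is bare. The largest cap is in hand, so I'll place it, clear the arm and check them all.

Run:
```python
from h import *
from plant import robot
if place(robot,"largest",.08207):
    release(robot,"largest"); robot.goto([.162,-.655,.27],att((.162,-.655)))
T={}
for n in("top","side"):
    f=robot.grab_frame(n);cv2.imwrite(f"pics/{n}9.png",f["image"][:,:,::-1]);X=cloud(f).reshape(-1,3);X=X[np.isfinite(X[:,2])]
    X0=cloud(np.load(f"pics/{n}0.npz")).reshape(-1,3);X0=X0[np.isfinite(X0[:,2])]
    for k,p in DR.items():
        Q=X[(np.hypot(*(X[:,:2]-p).T)<.075)&(abs(X[:,2]-.084)<.004)]
        A=np.linalg.lstsq(np.c_[Q[:,:2]-p,np.ones(len(Q))],Q[:,2],rcond=None)[0]
        c,r=cv2.minEnclosingCircle((Q[:,:2]*1000).astype(np.float32))
        print(n,k,len(Q),"c-drum mm",np.round(np.array(c)-np.array(p)*1000,1),"r",round(r,1),"z",A[2].round(4),"tilt deg",np.degrees(A[:2]).round(2))
    for k,p,z in(("jar",(.451,.095),.07),("pulley",(.615,.198),.028)):
        print(n,k,*[np.r_[ (q:=Y[(np.hypot(*(Y[:,:2]-p).T)<.06)&(Y[:,2]>z)]).min(0)+q.max(0)].round(4)[:2]/2 for Y in(X0,X)])
print(robot.sense()["t"])
```

```text
near False [2.34332906e-04 4.26029520e-05 2.14839831e-03] [ 0.06745069 -0.28652873 -2.41799932]
seat True [ 3.40056407e-04 -8.01244421e-05  2.90137341e-05] [-0.7072393  -0.44333852  4.15989364]
released t 43.475
top small 790 c-drum mm [-2.   1.2] r 41.1 z 0.0842 tilt deg [ 0.16 -0.09]
top medium 1241 c-drum mm [-0.8  0.7] r 49.6 z 0.0844 tilt deg [0.25 0.04]
top large 1629 c-drum mm [-2.4  1.6] r 57.7 z 0.0843 tilt deg [ 0.01 -0.04]
top largest 2200 c-drum mm [-2.6 -1.1] r 65.4 z 0.0843 tilt deg [-0.29  0.03]
top jar [0.45   0.0948] [0.45065 0.09515]
top pulley [0.61475 0.1983 ] [0.61465 0.1983 ]
side small 847 c-drum mm [-0.9 -0.9] r 41.8 z 0.0833 tilt deg [ 0.14 -0.07]
side medium 1047 c-drum mm [-0.1 -0.4] r 50.3 z 0.0836 tilt deg [ 0.09 -0.17]
side large 3907 c-drum mm [-0.7 -0.5] r 57.1 z 0.0837 tilt deg [0.02 0.07]
side largest 2413 c-drum mm [-1.2 -2.3] r 65.9 z 0.0833 tilt deg [ 0.   -0.08]
side jar [0.45205 0.09325] [0.45215 0.0935 ]
side pulley [0.6157 0.197 ] [0.6161  0.19715]
45.8
```

View pics/side9.png

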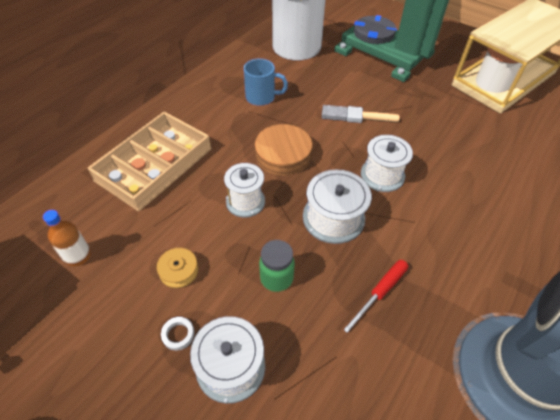

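All four caps are flat on their drums at (244,185), (389,153), (338,195) and (228,350). The jar and pulley have not moved.

```bash
python3 -c "
from plant import robot
print(robot.close_job())"
```

```text
the job is handed in; nothing more can be done
None
```

All four caps are on the drums of their own size, and the job is handed in at about 46 s of robot time. I took them off the pile from smallest to largest. Each was lowered at 1 cm/s until light contact, roughly 5–7 N, and then released.

- **Seating:** both fixed cameras put every disc top at 83–84 mm, where 84 mm is home. Tilt is 0.3° or less, and each cap is within about 3 mm of its drum's centre.
- **Jar and pulley:** their positions before and after agree to under 1 mm.
- **Disagreement:** the cameras differed by 2–3 mm on where the knobs were, so I used a middle value. This was within what the grip and the fit allow.
- **Failed checks:** none.

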